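Test two carrier clamp springs and set the soft one aside

TASK

Two clamp springs of the spice carrier stand in the seats of the small tester, and one has gone soft: press the left one (left as the robot sees it) straight down on its cap with the closed gripper at about 12 newtons and hold that for a second, then do the same to the right one, never loading either with 20 newtons, and see which cap sinks below the level bar between them at that load. That one is the soft one: stand it upright in the shallow round steel dish and let go of it, and leave the sound one standing in its seat. Do not push the tumbler, carrier, salt pig or lid-opener about.

Things in the scene. Friction and masses are not known exactly. Their poses are not given: they have to be found in the camera images.
- seat_left (a point): tester, left seat (+y side): centre of the flat floor of a shallow round seat, 38 mm inside, rim 6 mm high and 4 mm thick, on the tester's aluminium plate (90 x 210 x 16 mm, fixed). Axes are the tester's: x away from the robot, y from the right seat to the left seat (130 mm apart), z up.
- seat_right (a point): tester, right seat (-y side), the same as the left.
- mark (a point): reference mark: middle of the top face of the level dark steel bar on a post half-way between the seats; bar 64 mm along the tester's y (ends 33 mm from each seat's axis), 14 mm wide. Its top is 11 mm below an unloaded cap's top. At 12 N the sound spring's cap top stays a few mm above this height, the soft one's goes a few mm below it.
- spring_1_mid (a point): centre of a loose upright steel clamp spring, 0.11 kg, standing in a seat (two look-alikes, one soft, known only by feel). Cup 30 mm wide, 38 mm tall overall with its 34 mm foot (5 mm thick); grasp it there. A coil and stem rise from it to a flat round cap, 30 mm wide, 5 mm thick. 70 mm tall unloaded. Point: on its axis, 30 mm above the foot's underside; z up the axis.
- spring_2_mid (a point): centre of a loose upright steel clamp spring, 0.11 kg, standing in a seat (two look-alikes, one soft, known only by feel). Cup 30 mm wide, 38 mm tall overall with its 34 mm foot (5 mm thick); grasp it there. A coil and stem rise from it to a flat round cap, 30 mm wide, 5 mm thick. 70 mm tall unloaded. Point: on its axis, 30 mm above the foot's underside; z up the axis.
- cap_1_top (a point): spring_1: centre of the top face of that spring's cap, 70 mm above the underside of the foot when unloaded; sinks as the cap is pressed.
- cap_2_top (a point): spring_2: centre of the top face of that spring's cap, 70 mm above the underside of the foot when unloaded; sinks as the cap is pressed.
- cap_1 (a joint): spring_1: how far that spring's cap is pressed down into its cup, m: 0 unloaded, 0.026 at the hard stop. The force grows in proportion to it, by an unknown rate of roughly 0.6 to 1.8 N per mm, different for the two springs. It springs back when released.
- cap_2 (a joint): spring_2: how far that spring's cap is pressed down into its cup, m: 0 unloaded, 0.026 at the hard stop. The force grows in proportion to it, by an unknown rate of roughly 0.6 to 1.8 N per mm, different for the two springs. It springs back when released.
- dish_in (a point): shallow round steel dish (an upturned cover), loose, 0.35 kg, outside 120 mm across the rim, 12 mm high, wall 3 mm: centre of its flat inner floor (about 106 mm wide), 3 mm above the shelf; z up. It stands to the left or right of the tester.
- tumbler: steel tumbler, bystander, 76 mm across, 105 mm tall, origin at the centre of its underside; stands on the other side of the tester from the dish.
- carrier: closed three-tier steel spice carrier with a bow handle, bystander, about 130 mm wide and 185 mm tall, origin at the centre of its underside.
- salt_pig: white ceramic salt pig with slanting wooden lid, bystander, 120 mm wide and about 115 mm tall, origin at the centre of its underside.
- opener: flat red plastic lid-opener, bystander, 175 mm long and 12 mm thick, lying beyond the tester; origin on its underside, in the handle, x along it towards its ring.
Not all that is in view belongs to the job. Leave any orange look-alike of the part that bears spring_1_mid alone. Leave any red look-alike of the part that bears spring_2_mid alone.

How it is judged:
By the outcome, as a careful person would: the job done as asked, in the order asked, and still so for the second after the job is handed in, with the robot touching nothing.
It also fails if it takes over 64 s, if anything falls off the work surface, if the arm or the gripper's body presses on something with over 40 N, if the wrist force passes 120 N, or if a joint passes its speed limit or range.

ROBOT

A 7-joint arm with a two-finger parallel gripper is mounted at the origin on the work surface. World frame = base frame: x ahead of the robot, y to its left, z up, the work surface at z = 0. Lengths are in mm, angles in rad, forces in N, time in s.
With the tool pointing down it reaches from about 400 to 900 mm from the base axis. Payload 5.6 kg.
Tool frame: the origin (TCP) lies midway between the tips of the shut fingers; the grasp point (between the pads) lies 19 mm behind it; x points along the fingers, y is the direction in which the jaws open and shut, and the axes are right-handed (so a half turn about x gives the same grasp; the last joint's range is limited). The gripper opens to 92 mm and grips with 3 to 60 N. Pads are 20 mm wide; open, the fingers measure 128 mm over their backs; the gripper's body (75 mm by 189 mm) begins 69 mm behind the grasp point.
Start: joints at [-1.335, 0.468, -0.012, 1.603, 0.006, 1.071, -0.056], TCP at [178.923, 624.896, 214.592] pointing down, gripper open.
Joint ranges: [-2.53, 2.53], [-0.31, 2.02], [-1.57, 1.55], [0.28, 2.44], [-1.29, 4.43], [0.15, 1.84], [-2.92, 2.92]. Speed limits (rad/s): [2.57, 2.57, 3.14, 3.14, 3.14, 3.14, 3.14].

INTERFACE

Orientations are given as a rotation vector (axis times angle).
In Python, from cell import robot, grip, kin, viewer gives the robot as it stands. Calls block until the motion is done:
- robot.movep(position, orientation): joint-space move of the TCP to a pose.
- robot.servo_line(position, feed=150, rotation=None): straight line of the TCP; rotation=None keeps the orientation; feed is the mean speed in mm/s.
- robot.goto_joints(angles): joint-space move.
- grip(opening, newtons=None): opening from 0.0 (shut) to 1.0 (fully open); newtons is the grip in N (None keeps the last); returns when the fingers have stopped.
- robot.hold(seconds).
- kin.ik(position, orientation): joint angles nearest the present ones, or None.
- robot.observe(): the state.
- viewer.read_camera(name): name is "side" or "top" or "wrist"; returns the picture (384x512x3 uint8, red, green, blue); there is no depth.
- viewer.camera_info(name): a dict with "camera_matrix" (3x3 intrinsics, pixels), "R" (3x3) and "t" (3): a world point X has camera coordinates R X + t. Camera axes: x right, y down, z forward; pixel columns grow to the right and rows downward; lengths in mm; the calibration is good to about 2 mm. A picture is of the moment at which its call begins: read the wrist's pose just before it. camera_info takes no time and is no camera call; for the wrist camera it gives the pose at the moment of the call.
A pose or a line that the arm cannot do raises robot.IKError and nothing moves.
- robot.job_done(): hands the job in, once; it reports no verdict.
Trained networks look in the newest picture that a camera, given by its name, has taken for a name from the list of things; names that differ only in an ending like _2 or _b are one class to them, and where a whole thing is asked for, a point or a joint stands for the part that bears it (a point fixed in the world has none). Each returns a list of dicts, best first, with "confidence" (0 to 1); they miss things now and then, are a little off and sometimes report something else, mostly with a low value. They report only what shows in the picture. A call takes as long as a camera call. They do not tell look-alikes from the thing itself.
- viewer.silhouettes(name, camera): "mask" (384x512 bool, what is visible of it).
- viewer.pinpoint(name, camera): "at" ([x, y, z] in mm, in the coordinates of the camera as it stood for that picture, good to about 4 mm: a listed point, or the origin of a listed thing).
The state is a dict: "t": time; "joints": joint angles; "joint_velocities": joint speeds; "joint_torque": joint torques, N m; "tcp_pos": TCP position; "tcp_rot": TCP orientation; "contact_force": force on the tool from outside, world axes, zero at the start; "wrist_torque": the same for the moment, N m; "grip_width": opening from 0.0 (shut) to 1.0 (fully open).
Only numpy, scipy, OpenCV 4.12 (cv2) and the standard library are available. Lean on these libraries where they do the work, as an engineer would, in place of code of your own. Each camera call takes 0.05 s, during which the arm holds its last target.

## Working session

There is one attempt and no reset: what is moved stays moved. The work goes in short steps, each a Python script; the robot and the scene stay as the last script left them, time stands still between calls to the robot, and variables do not carry over. Pictures are saved under pics/ and viewed, and the job is handed in when it is done.

```bash
ls; mkdir -p pics
python3 - <<'E'
from cell import robot, grip, kin, viewer
import cv2, numpy as np
s=robot.observe(); print(s)
for c in ("side","top","wrist"):
    im=viewer.read_camera(c); cv2.imwrite(f"pics/a_{c}.png",im[:,:,::-1])
    ci=viewer.camera_info(c); print(c,ci)
E
```

```text
pics
{'t': 0.0, 'joints': array([-1.33501627,  0.46835926, -0.01161765,  1.6036085 ,  0.00600297,
        1.07136573, -0.05631952]), 'joint_velocities': array([ 7.79374370e-05,  5.61291825e-05, -1.65166208e-03, -1.00655549e-03,
        5.98832454e-04, -8.33421626e-04, -1.10597579e-03]), 'joint_torque': array([ 3.56535220e-04, -5.20570636e+01, -1.19147103e-02, -2.43740112e+01,
       -5.65017282e-02,  1.71451969e-02,  1.70164067e-04]), 'tcp_pos': array([178.77201348, 624.34366083, 213.65822535]), 'tcp_rot': array([ 0.21754258,  1.55981231, -0.22022311]), 'contact_force': array([ 0.472041  , -0.59225236, -0.15466419]), 'wrist_torque': array([-0.02702478,  0.00530288, -0.0179624 ]), 'grip_width': 0.9986999405340242}
side {'camera_matrix': array([[469.55556032,   0.        , 251.37674608],
       [  0.        , 469.55556032, 193.91404223],
       [  0.        ,   0.        ,   1.        ]]), 'R': array([[ 0.98767233, -0.15648989, -0.00377987],
       [-0.10575846, -0.64929369, -0.75314862],
       [ 0.1154059 ,  0.74426381, -0.65783954]]), 't': array([-546.36962844,  188.39578508, 1251.41417245])}
top {'camera_matrix': array([[348.43652544,   0.        , 259.51007469],
       [  0.        , 348.43652544, 195.58081157],
       [  0.        ,   0.        ,   1.        ]]), 'R': array([[ 0.02157933, -0.99941879,  0.02638978],
       [-0.98754615, -0.02542269, -0.15526202],
       [ 0.15584268, -0.02271068, -0.98752078]]), 't': array([ 70.48258883, 583.4449943 , 984.02377248])}
wrist {'camera_matrix': array([[273.60586174,   0.        , 252.48981687],
       [  0.        , 273.60586174, 190.30993684],
       [  0.        ,   0.        ,   1.        ]]), 'R': array([[ 0.27471696,  0.96152424, -0.00131444],
       [ 0.92348694, -0.26346813,  0.27884837],
       [ 0.26777315, -0.07781824, -0.96033424]]), 't': array([-648.07790629,  -31.2769068 ,  391.82059118])}
```

View pics/a_side.png

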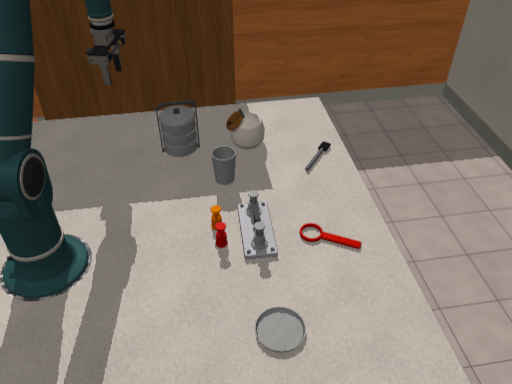

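View pics/a_top.png

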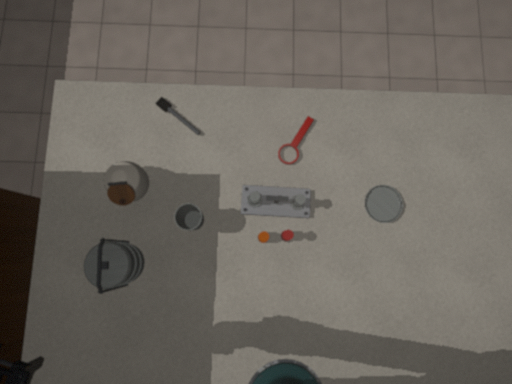

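```bash
cat > h.py <<'E'
from cell import robot, grip, kin, viewer
import cv2, numpy as np
from scipy.spatial.transform import Rotation as Ro
def det(name,cam,ci):
    out=[]
    for d in viewer.pinpoint(name,cam):
        X=ci["R"].T@(np.array(d["at"])-ci["t"]); p=ci["camera_matrix"]@np.array(d["at"]); out.append((round(d["confidence"],2),X.round(1),(p[:2]/p[2]).round(0)))
    return out
def proj(ci,X):
    p=ci["camera_matrix"]@(ci["R"]@np.array(X,float)+ci["t"]); return p[:2]/p[2]
E
python3 - <<'E'
from h import *
for c in ("side","top"):
    ci=viewer.camera_info(c)
    for n in ("seat_left","seat_right","mark","spring_1_mid","cap_1_top","dish_in","tumbler","carrier","salt_pig","opener"):
        print(c,n,det(n,c,ci))
print(robot.observe()["t"])
E
```

```text
side seat_left [(0.59, array([573. , 100.4,  12.4]), array([253., 212.]))]
side seat_right [(0.92, array([569.9, -28. ,  15.9]), array([259., 243.]))]
side mark [(0.97, array([574. ,  38.7,  76.1]), array([257., 210.]))]
side spring_1_mid [(0.7, array([464.9,  73.5,  31.3]), array([217., 218.])), (0.6, array([575.8, 101.2,  46.6]), array([254., 203.]))]
side cap_1_top [(0.57, array([462.7,  72.6,  66.5]), array([215., 209.])), (0.53, array([573.6, 102.6,  89. ]), array([253., 192.]))]
side dish_in [(0.59, array([ 571.8, -289. ,    4.9]), array([279., 327.]))]
side tumbler [(0.65, array([ 5.079e+02,  2.844e+02, -3.000e-01]), array([224., 179.])), (0.16, array([576.2, 103.4,  48.9]), array([254., 202.]))]
side carrier [(0.59, array([379.3, 476.8,   0.8]), array([181., 148.]))]
side salt_pig [(0.96, array([6.139e+02, 4.786e+02, 4.000e-01]), array([247., 141.]))]
side opener [(0.83, array([780.1, -32.8,   3.3]), array([333., 238.])), (0.64, array([ 571.6, -290.2,    6.6]), array([279., 327.])), (0.43, array([570. , -33.2,  17.1]), array([259., 244.]))]
top seat_left [(0.85, array([569.4,
[... 356 characters left out ...]
array([300., 137.]))]
top cap_1_top [(0.4, array([571.2, 101.3,  84.1]), array([254., 197.])), (0.4, array([460.1,  70.9,  65.4]), array([263., 237.])), (0.17, array([ 575.1, -295. ,    2.1]), array([382., 203.]))]
top dish_in [(0.85, array([ 576.7, -299.3,    3.3]), array([383., 202.])), (0.28, array([510.4, 280.8,  -1.6]), array([194., 219.]))]
top tumbler [(0.66, array([509.5, 281.6,  -1.2]), array([194., 220.]))]
top carrier [(0.78, array([377.4, 478.1,  -2.7]), array([125., 263.]))]
top salt_pig [(0.75, array([614.3, 478.7,  -2.6]), array([131., 184.]))]
top opener [(0.67, array([780.2, -38.9,   2.9]), array([299., 137.])), (0.63, array([574.4,  98.4,  18.5]), array([255., 199.]))]
1.15
```

The side view shows the tester near (257,228), with a spring in its left (far) seat at (253,202) and one in its right (near) seat at (260,235). The dish is at (280,330) and the tumbler at (224,165).

What could be taken for the springs I want, in side-view pixels:
- Orange look-alike at (216,217), standing on the shelf.
- Red look-alike at (221,236), standing on the shelf.
- Grey-steel left-seat spring at (253,203).
- Grey-steel right-seat spring at (260,236).

I choose the two grey ones in the seats. Next I'll go up and over the tester for a close wrist view.

```bash
cat >> h.py <<'E'
def ori(yaw, s=1):
    x=np.array([0,0,-1.]); y=s*np.array([np.cos(yaw),np.sin(yaw),0]); z=np.cross(x,y)
    return Ro.from_matrix(np.c_[x,y,z]).as_rotvec()
E
python3 - <<'E'
from h import *
s=robot.observe()
print(Ro.from_rotvec(s["tcp_rot"]).as_matrix().round(2))
ci=viewer.camera_info("wrist"); print("cam pos",-ci["R"].T@ci["t"])
for sg in (1,-1):
    for p in ([540,36,300],[570,101,80],[570,-30,30],[575,-295,20]):
        q=kin.ik(p,ori(0,sg)); print(sg,p,None if q is None else np.round(q,2))
E
```

```text
[[ 0.    0.28  0.96]
 [-0.    0.96 -0.28]
 [-1.    0.    0.  ]]
cam pos [102.04941695 645.59637377 384.88214782]
1 [540, 36, 300] [-0.68  0.22  0.65  1.8  -0.14  1.17  0.02]
1 [570, 101, 80] [-0.63  0.56  0.52  1.91 -0.39  0.77  0.11]
1 [570, -30, 30] [-0.38  0.63  0.49  1.94 -0.46  0.68  0.39]
1 [575, -295, 20] [-0.11  0.84  0.78  1.76 -0.75  0.87  1.02]
-1 [540, 36, 300] [ 0.82  0.54 -1.3   1.72  0.53  1.31  2.55]
-1 [570, 101, 80] [-0.14  0.53 -0.13  1.87  0.09  0.75  2.83]
-1 [570, -30, 30] [-0.86  1.13  1.33  1.97 -1.23  1.2  -2.15]
-1 [575, -295, 20] [-0.36  1.22  1.33  1.78 -1.27  1.28 -1.81]
```

Run:
```python
import cv2,numpy as np
a=cv2.imread("pics/a_side.png")[180:270,190:290]; cv2.imwrite("pics/crop1.png",cv2.resize(a,None,fx=6,fy=6,interpolation=cv2.INTER_CUBIC))
```

```text
(no output)
```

View pics/crop1.png

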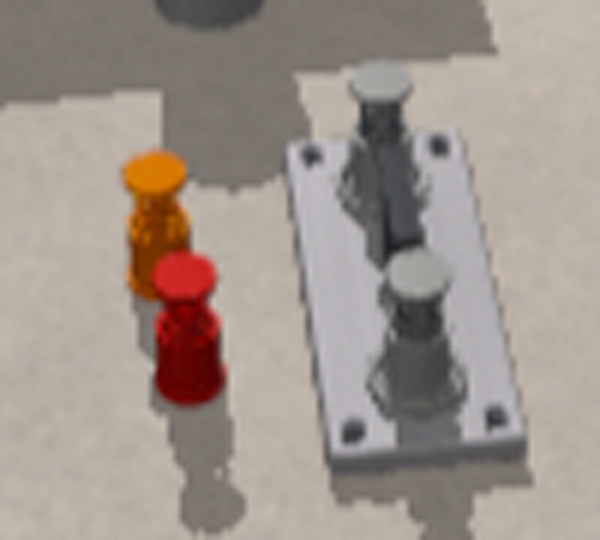

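The crop shows both grey springs standing in the seats, far at (380,130) and near at (417,330). The orange (155,225) and red (187,330) look-alikes stand apart on the shelf.

Run:
```python
from h import *
s=robot.observe()
p=s["tcp_pos"].copy(); p[2]=330
robot.servo_line(p,feed=250); print(robot.observe()["t"])
robot.movep([575,36,270],ori(0)); print(robot.observe()["t"])
grip(0.0,20); print(robot.observe()["t"])
s=robot.observe(); print(s["tcp_pos"],s["contact_force"],s["grip_width"])
ci=viewer.camera_info("wrist"); im=viewer.read_camera("wrist"); cv2.imwrite("pics/b_wrist.png",im[:,:,::-1])
for n in ("seat_left","seat_right","mark","spring_1_mid","cap_1_top"): print(n,det(n,"wrist",ci))
for c in ("side","top"):
    im=viewer.read_camera(c); cv2.imwrite(f"pics/b_{c}.png",im[:,:,::-1])
print(robot.observe()["t"])
```

```text
1.7583
4.2833
5.6333
[574.98976044  35.99540569 269.99585245] [-0.41806219 -1.07789279 -0.92102777] 0.0032233584542385473
seat_left [(0.67, array([571.7,  99. ,  18.2]), array([251., 121.])), (0.31, array([567.9, -32.3,  86.8]), array([248., 220.]))]
seat_right [(0.62, array([569.4, -30. ,  18.3]), array([250., 203.]))]
mark [(0.72, array([571.8,  34.6,  78. ]), array([251., 172.]))]
spring_1_mid [(0.95, array([573.5,  95.2,  50.4]), array([252., 125.])), (0.82, array([460.2,  66.9,  29.2]), array([176., 144.]))]
cap_1_top [(0.74, array([463.4,  70.5,  66.1]), array([171., 144.])), (0.67, array([575.7, 102.4,  83.8]), array([254., 120.])), (0.31, array([ 570.3, -302.9,    2.7]), array([251., 332.]))]
6.0333
```

View pics/b_wrist.png

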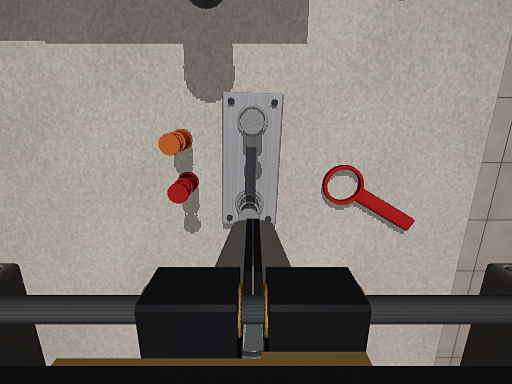

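The wrist view shows the left spring's cap at (252,121). The right one at (248,208) is partly hidden by the fingers. I'll refine both seats from the picture by finding the circles.

```bash
python3 - <<'E'
import cv2,numpy as np
a=cv2.imread("pics/b_wrist.png")[85:235,210:300]; cv2.imwrite("pics/crop2.png",cv2.resize(a,None,fx=4,fy=4,interpolation=cv2.INTER_CUBIC))
a=cv2.imread("pics/a_top.png")[175:225,230:330]; cv2.imwrite("pics/crop3.png",cv2.resize(a,None,fx=8,fy=8,interpolation=cv2.INTER_CUBIC))
E
python3 - <<'E'
from h import *
def ray(ci,uv,z):
    d=ci["R"].T@np.linalg.solve(ci["camera_matrix"],[uv[0],uv[1],1]); c=-ci["R"].T@ci["t"]; return (c+d*(z-c[2])/d[2]).round(1)
cw=viewer.camera_info("wrist"); ct=viewer.camera_info("top"); cs=viewer.camera_info("side")
print(ray(cw,(252.3,121.5),86))
# plate corners wrist
for uv in ((222.5,93),(283,95),(222,227)): print(ray(cw,uv,16))
for n,L in (("L",[572,100.5,86]),("R",[570,-29.5,86])):
    print(n,proj(ct,L),proj(cs,L),proj(cw,L))
E
```

```text
[573.6 100.9  86. ]
[529.8 138.8  16. ]
[618.4 136.1  16. ]
[522.6 -73.8  16. ]
L [254.08677138 196.52123721] [252.26500087 193.16774229] [251.05476515 121.8676115 ]
R [299.87862759 198.37970509] [259.29765314 225.18709507] [249.70006949 218.20648912]
```

View pics/crop2.png

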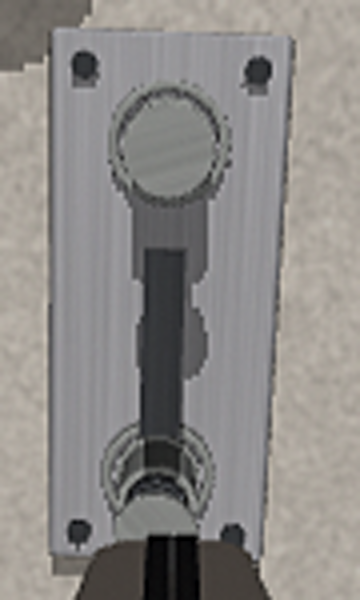

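View pics/crop3.png

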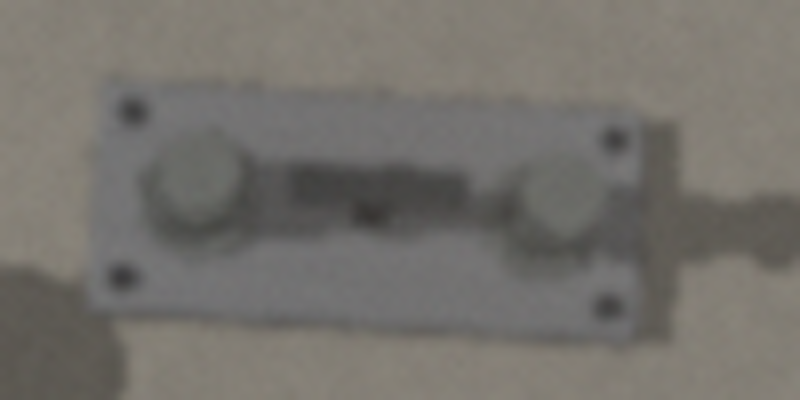

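Both caps are round and clear of everything else. The tester is yawed about −0.03 rad, with the seats at L≈(572.7,100.7) and R≈(568.8,−29.2). Now I press the left one, closing on 12 N in small steps.

```bash
cat >> h.py <<'E'
YAW=-0.03
Lp=np.array([572.7,100.7]); Rp=np.array([568.8,-29.2])
def fz(n=4,dt=0.02):
    v=[]
    for _ in range(n):
        robot.hold(dt); v.append(robot.observe()["contact_force"][2])
    return float(np.mean(v)), float(np.ptp(v))
def press(xy,tag,target=12.0):
    robot.movep([*xy,120],ori(YAW)); robot.hold(0.2)
    f0,n0=fz(8); print("t",robot.observe()["t"],"f0",f0,n0, robot.observe()["tcp_pos"])
    robot.servo_line([*xy,90],feed=80)
    f,_=fz(); print("at 90",f-f0)
    z=90.0; log=[]
    for i in range(25):
        if abs(target-(f-f0))<0.5: break
        pts=[(a,b) for a,b in log if b>1.5]
        if len(pts)>=2:
            k=np.polyfit([a for a,b in pts],[b for a,b in pts],1)[0]
            step=np.clip((f-f0-target)/k if k<-0.3 else -1,-3,3)
        else: step=-2
        z+=step
        if z<86-24: print("too deep"); break
        robot.servo_line([*xy,z],feed=25); f,n=fz()
        zz=robot.observe()["tcp_pos"][2]; log.append((zz,f-f0)); print(f"cmd {z:.2f} tcp {zz:.2f} F {f-f0:.2f} noise {n:.2f}")
        if f-f0>16: print("HIGH"); z+=3; robot.servo_line([*xy,z],feed=40); break
    t0=robot.observe()["t"]; v=[]
    k=0
    while robot.observe()["t"]-t0<1.4:
        robot.hold(0.1); v.append(robot.observe()["contact_force"][2]-f0)
        if k==3:
            im=viewer.read_camera("side"); cv2.imwrite(f"pics/{tag}_side.png",im[:,:,::-1])
        k+=1
    s=robot.observe()
    print("hold F",np.round(v,2),"tcp",s["tcp_pos"],"frc",s["contact_force"],"t",s["t"])
    robot.servo_line([*xy,92],feed=50); robot.servo_line([*xy,125],feed=120)
    f,_=fz(); print("after",f-f0,robot.observe()["t"])
E
python3 - <<'E'
from h import *
press(Lp,"pL")
E
```

```text
t 7.0583 f0 0.027493990825094152 0.8200210487924946 [573.4187282  100.45153102 121.16007987]
at 90 0.22362509927812432
cmd 88.00 tcp 88.18 F -0.22 noise 1.28
cmd 86.00 tcp 86.05 F 0.50 noise 0.60
cmd 84.00 tcp 84.19 F 3.24 noise 0.69
cmd 82.00 tcp 82.31 F 5.82 noise 1.02
cmd 85.00 tcp 84.93 F 1.94 noise 0.33
cmd 88.00 tcp 87.74 F -0.16 noise 1.45
cmd 91.00 tcp 91.05 F -0.05 noise 1.04
cmd 94.00 tcp 94.12 F 0.11 noise 1.14
cmd 97.00 tcp 97.09 F -0.08 noise 0.98
cmd 100.00 tcp 100.07 F 0.13 noise 0.53
cmd 103.00 tcp 103.07 F 0.22 noise 1.40
cmd 106.00 tcp 106.08 F -0.26 noise 1.51
cmd 109.00 tcp 109.09 F -0.08 noise 1.73
cmd 112.00 tcp 112.08 F -0.15 noise 1.81
cmd 115.00 tcp 115.07 F -0.04 noise 1.11
cmd 118.00 tcp 118.08 F 0.06 noise 0.66
cmd 121.00 tcp 121.07 F 0.11 noise 0.57
cmd 124.00 tcp 124.08 F -0.72 noise 1.05
cmd 127.00 tcp 127.10 F 0.10 noise 0.66
cmd 130.00 tcp 130.08 F -0.22 noise 1.59
cmd 133.00 tcp 133.06 F 0.07 noise 1.33
cmd 136.00 tcp 136.08 F -0.08 noise 2.05
cmd 139.00 tcp 139.06 F 0.15 noise 0.60
cmd 142.00 tcp 142.08 F 0.06 noise 1.20
cmd 145.00 tcp 145.11 F -0.22 noise 1.72
hold F [ 0.56 -0.47 -0.07 -0.07 -0.27 -0.81  0.27 -1.01 -0.02  0.26 -0.39  0.17
 -0.01 -0.97] tcp [572.67843147 100.71409244 144.99085517] frc [ 0.51786464  0.48047922 -0.94561863] t 17.3667
after -0.17060308168323343 19.0667
```

My step had its sign inverted, so the press went up instead of down. It stopped at about 6 N, which does no harm. I'll fix it and press the left spring again properly.

```bash
sed -i 's|(f-f0-target)/k if|(target-(f-f0))/k if|; s|step=np.clip|step=np.clip|; s|,-3,3)|,-2.5,1)|; s|range(25)|range(14)|' h.py
sed -i 's|abs(target-(f-f0))<0.5|abs(target-(f-f0))<0.6|' h.py
python3 - <<'E'
from h import *
press(Lp,"pL")
E
```

```text
t 19.65 f0 -0.07720362752849015 1.4400960896942556 [572.76129759 100.63359494 120.01323725]
at 90 0.4247433576231426
cmd 88.00 tcp 88.18 F 0.31 noise 1.25
cmd 86.00 tcp 86.06 F 0.71 noise 1.56
cmd 84.00 tcp 84.22 F 3.40 noise 1.07
cmd 82.00 tcp 82.33 F 6.04 noise 0.34
cmd 79.50 tcp 80.20 F 9.06 noise 1.52
cmd 77.41 tcp 78.46 F 11.85 noise 1.65
hold F [10.77 11.64 11.39 11.6  11.57 12.05 12.25 11.27 12.03 11.42 11.91 11.5
 11.68 11.18] tcp [573.08972818 100.74498184  78.49362718] frc [-2.20168153 -0.82573357 11.10341618] t 23.5917
after -0.1821758976059607 24.525
```

Run:
```python
import cv2,numpy as np
a=cv2.imread("pics/pL_side.png")[160:270,200:300]; cv2.imwrite("pics/crop4.png",cv2.resize(a,None,fx=5,fy=5,interpolation=cv2.INTER_CUBIC))
```

```text
(no output)
```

View pics/crop4.png

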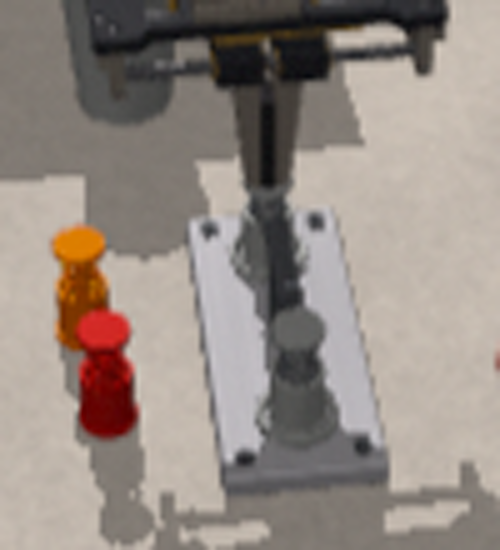

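The left cap held about 11.6 N for 1.4 s with its top at z≈78.5. That is 3.5 mm above the bar (75), so it looks sound. In the crop the closed fingers stand on the left cap at (268,190). Now the right one.

Run:
```python
from h import *
press(Rp,"pR")
```

```text
t 25.4417 f0 -0.3095150474667724 0.7424668447304195 [568.88812987 -27.99899197 119.8736409 ]
at 90 0.7087918463762758
cmd 88.00 tcp 88.20 F -0.24 noise 0.88
cmd 86.00 tcp 85.98 F 0.69 noise 1.05
cmd 84.00 tcp 84.06 F 1.47 noise 1.33
cmd 82.00 tcp 82.11 F 3.43 noise 0.45
cmd 80.00 tcp 80.10 F 5.29 noise 0.28
cmd 77.50 tcp 77.80 F 6.86 noise 0.85
cmd 75.00 tcp 75.51 F 8.92 noise 1.14
cmd 72.50 tcp 73.24 F 10.64 noise 0.30
cmd 70.81 tcp 71.71 F 11.70 noise 1.24
hold F [12.43 11.33 11.89 11.43 11.34 11.92 12.03 11.34 12.03 12.27 10.88 11.95
 11.35 11.81] tcp [569.0282963  -29.23571761  71.73140463] frc [-2.8436859   0.71219719 11.49889234] t 30.3333
after 0.25829214943768736 31.4
```

Run:
```python
import cv2,numpy as np
a=cv2.imread("pics/pR_side.png")[160:270,200:300]; cv2.imwrite("pics/crop5.png",cv2.resize(a,None,fx=5,fy=5,interpolation=cv2.INTER_CUBIC))
```

```text
(no output)
```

View pics/crop5.png

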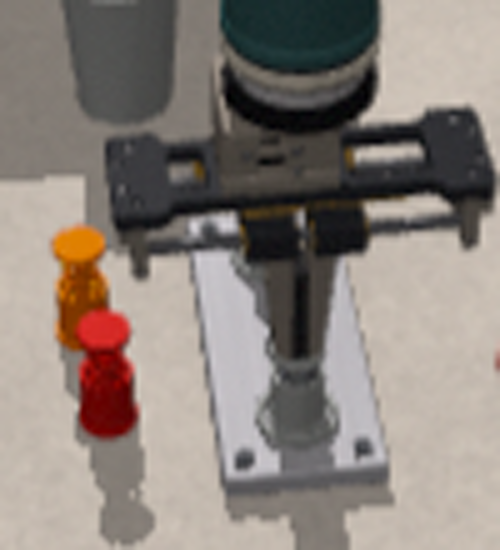

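Right: about 11.7 N, cap at z≈71.7, which is 3.3 mm below the bar, so the right spring is the soft one. In the crop the fingers are on the right cap at (295,360), sunk below the bar. Next I grasp its cup.

Run:
```python
from h import *
grip(0.68,25)
robot.servo_line([*Rp,27.5],feed=90)
s=robot.observe(); print(s["t"],s["tcp_pos"],s["contact_force"],s["grip_width"])
grip(0.0,25); robot.hold(0.1)
s=robot.observe(); print(s["t"],s["tcp_pos"],s["contact_force"],s["wrist_torque"],s["grip_width"]*92)
im=viewer.read_camera("side"); cv2.imwrite("pics/g_side.png",im[160:270,200:300,::-1].repeat(5,0).repeat(5,1))
ct=viewer.camera_info("top")
im=viewer.read_camera("top"); print(det("dish_in","top",ct)); 
ms=viewer.silhouettes("dish_in","top"); m=ms[0]["mask"].astype(np.uint8); M=cv2.moments(m,True); print(ms[0]["confidence"],M["m10"]/M["m00"],M["m01"]/M["m00"],m.sum())
uv=(M["m10"]/M["m00"],M["m01"]/M["m00"])
d=ct["R"].T@np.linalg.solve(ct["camera_matrix"],[*uv,1]); c=-ct["R"].T@ct["t"]; print(c+d*(9-c[2])/d[2])
print(robot.observe()["t"])
```

```text
33.6417 [569.31389404 -29.23298408  28.07410155] [-0.3228121   0.03562521 -0.31588961] 0.6786949935669597
34.3333 [568.9542081  -29.18023945  27.64014575] [0.51992693 0.13474289 1.66011909] [-0.02721035  0.03695722  0.0379054 ] 29.481592632407306
[(0.74, array([ 574.2, -297.2,    4.2]), array([383., 203.])), (0.73, array([780.4, -38.8,   3.5]), array([299., 137.]))]
0.75 383.1095890410959 203.35188356164383 1168
[ 572.84410405 -297.05791884    9.        ]
34.5333
```

View pics/g_side.png

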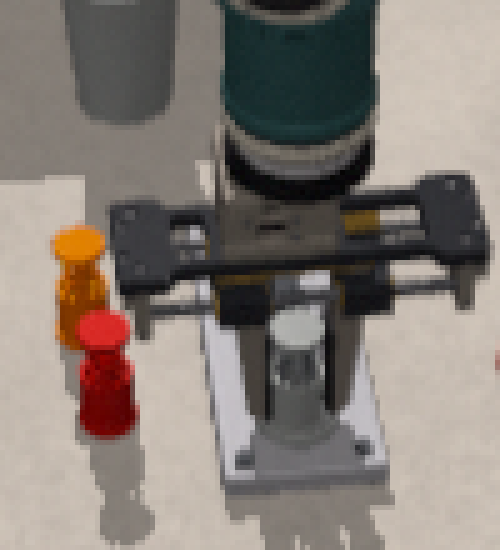

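The grip is at 29.5 mm on the cup at (300,390), between the pads, with the spring upright. The dish centre is (573,−297). Lift and carry.

Run:
```python
from h import *
D=np.array([573.5,-296.])
robot.servo_line([*Rp,95],feed=110)
s=robot.observe(); print(s["t"],s["contact_force"],s["grip_width"]*92)
im=viewer.read_camera("side"); cv2.imwrite("pics/l_side.png",im[:,:,::-1])
robot.servo_line([*D,95],feed=160)
robot.servo_line([*D,35],feed=90)
robot.hold(0.2); f0,_=fz(6); s=robot.observe(); print(s["t"],f0,s["tcp_pos"],s["grip_width"]*92)
im=viewer.read_camera("side"); cv2.imwrite("pics/d_side.png",im[240:384,200:380,::-1].repeat(4,0).repeat(4,1))
```

```text
35.3 [-0.51080155 -0.20610536 -1.45467133] 29.230004680098638
38.2833 -1.1437094383072772 [ 573.78959188 -296.09073661   35.50749337] 29.35483235309132
```

View pics/d_side.png

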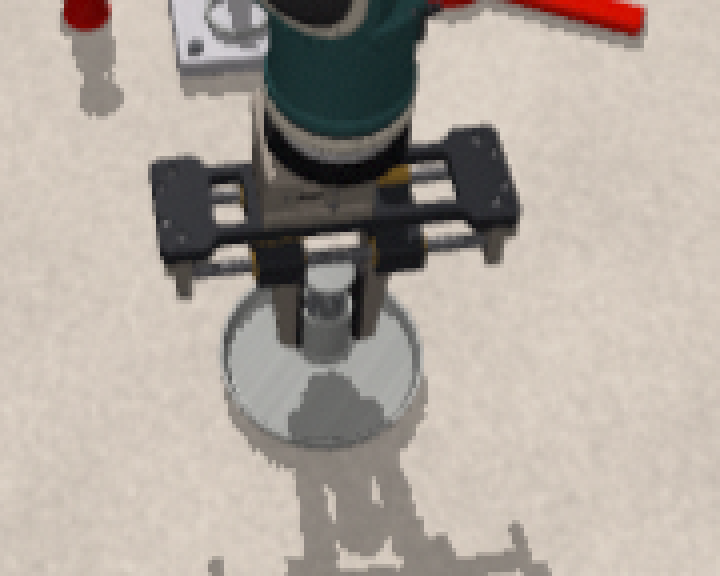

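The spring hangs upright at (328,330), over the dish centred near (322,352), and the right seat behind is empty. Now lower until contact, release and back off.

Run:
```python
from h import *
D=np.array([573.5,-296.])
f0,_=fz(5)
robot.servo_line([*D,18],feed=60)
z=18.0
for i in range(7):
    f,_=fz(3); zz=robot.observe()["tcp_pos"][2]; print(round(z,1),round(zz,2),round(f-f0,2))
    if f-f0>2.5: break
    z-=1; robot.servo_line([*D,z],feed=20)
grip(0.62); robot.hold(0.2)
s=robot.observe(); print(s["t"],s["tcp_pos"],s["contact_force"],s["grip_width"]*92)
robot.servo_line([*D,130],feed=90)
robot.servo_line([430,-296,220],feed=200)
robot.hold(0.2)
for c in ("side","top","wrist"):
    im=viewer.read_camera(c); cv2.imwrite(f"pics/f_{c}.png",im[:,:,::-1])
    ci=viewer.camera_info(c)
    if c!="wrist": print(c,[(n,det(n,c,ci)) for n in ("spring_1_mid","dish_in","cap_1_top")])
print(robot.observe()["t"],robot.observe()["contact_force"])
a=cv2.imread("pics/f_side.png")[180:384,190:340]; cv2.imwrite("pics/f_crop.png",cv2.resize(a,None,fx=2.9,fy=2.9,interpolation=cv2.INTER_CUBIC))
```

```text
18.0 17.66 0.3
17.0 17.17 -0.02
16.0 15.99 -0.04
15.0 14.97 -0.23
14.0 14.64 7.29
40.875 [ 573.47996333 -295.98644917   13.9728898 ] [-0.01679509 -0.78798227 -0.02402944] 57.33185901007584
side [('spring_1_mid', [(0.59, array([575. , 103. ,  48.5]), array([253., 202.]))]), ('dish_in', [(0.76, array([ 572.3, -291.6,    3.3]), array([279., 328.])), (0.65, array([508.5, 284.9,  -2.6]), array([224., 179.]))]), ('cap_1_top', [])]
top [('spring_1_mid', [(0.65, array([464.2,  71.5,  27.1]), array([263., 236.])), (0.64, array([574.8, 100.8,  47. ]), array([254., 198.])), (0.39, array([612.2, 478.4,  -2.8]), array([131., 185.]))]), ('dish_in', [(0.89, array([ 573. , -296. ,    5.5]), array([382., 203.]))]), ('cap_1_top', [(0.64, array([462.9,  69.6,  67.6]), array([264., 236.])), (0.47, array([571.8, 100.6,  84.6]), array([254., 197.]))])]
43.9667 [ 0.70775755  0.60609964 -0.44458626]
```

View pics/f_crop.png

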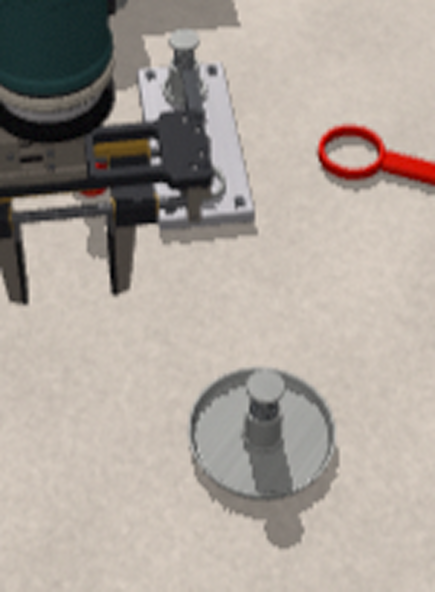

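View pics/f_top.png

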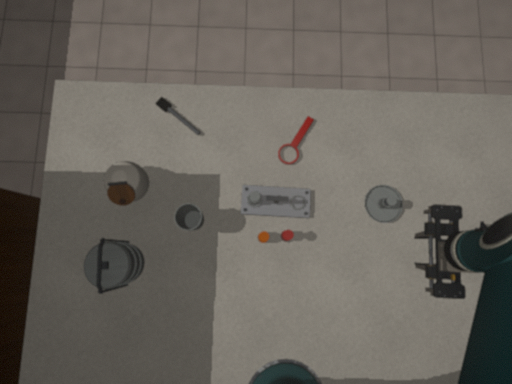

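The spring stands upright in the dish at crop (263,410). The left spring is still in its seat at (184,70), the right seat is empty, and the bystanders have not moved. The robot is clear, so I hand in.

Run:
```python
from h import *
robot.job_done(); print(robot.observe()["t"])
```

```text
the job is handed in; nothing more can be done
the job is handed in; nothing more can be done
```

The right spring is the soft one. It now stands upright and released in the steel dish, and the left one is still in its seat. I handed the job in at about 44 s.

| Spring | Load held (about 1.4 s) | Cap top against the bar (75 mm) | Result |
|---|---|---|---|
| Left | about 11.6 N | 78.5 mm, 3.5 mm above | sound |
| Right | about 11.7 N | 71.7 mm, 3.3 mm below | soft |

- **False start:** my first press on the left had a sign error and backed off at about 6 N, so I pressed that spring again before going to the right one. No force reading on a cap went above about 12.5 N.
- **Last checks:** the side and top pictures show the soft spring near the dish's centre and the right seat empty. The tumbler, carrier, salt pig, lid-opener and the two coloured look-alikes are where they were, and the gripper is clear.
- **What disagreed:** in the last pictures the detector found the left spring but not the one in the dish, and its cap search in the side view came back empty. That the spring stands in the dish is my own reading of the pictures. It is backed by the 7 N contact when I set it down; the wrist force was back near zero after release.

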